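# Pack the maple knobs in the fittings case and bolt its lid

## Robot

A 7-joint arm with a two-finger parallel gripper is mounted at the origin on the work surface. World frame = base frame: x ahead of the robot, y to its left, z up, the work surface at z = 0. Lengths are in m, angles in rad, forces in N, time in s.
With the tool pointing down it reaches from about 0.35 to 0.9 m from the base axis. Payload 8.1 kg.
Tool frame: the origin (TCP) lies on the centre line of the jaws, within the pads' length; the fingertips stand 11 mm ahead of it and the grasp point (between the pads) lies 8 mm behind it (arm.nose_length is the distance from the TCP to the fingertips, in m); z points along the fingers, y is the line along which they close (so a half turn about z gives the same grasp; the last joint's range is limited). The gripper opens to 92 mm and grips with 3 to 60 N. Pads are 19 mm wide; open, the fingers measure 130 mm over their backs; the gripper's body (75 mm by 190 mm) begins 47 mm behind the grasp point.
Start: joints at [1.066, 0.434, 0.025, 1.573, -0.012, 1.134, -0.075], TCP at [0.244, -0.575, 0.238] pointing down, gripper open.
Joint ranges: [-2.62, 2.62], [-0.44, 2.09], [-1.27, 1.32], [0.08, 2.57], [-1.32, 4.46], [0.12, 2], [-2.74, 2.74]. Speed limits (rad/s): [2.22, 2.22, 3.01, 3.01, 3.14, 3.14, 3.14].

## Interface

Orientations are given as a rotation vector (axis times angle).
In Python, from cell import arm gives the robot as it stands.
- The arm moves only by the tool jog_arm, never from a script. Its argument "moves" is a list of rows, each a list of 4 numbers: the shift along the tool's x, y, z in m, then the turn about the tool's z in rad. In form: [[tx, ty, tz, spin], ...]. A call has 1 to 20 rows; each row is the pose to reach, as a shift and turn from the pose commanded when the call began, along the tool's axes at that moment; what a row does not reach only later rows make up. A row lasts 1/8 s, in which the tool goes at most 62.5 mm and 10.7 degrees, less where a joint would pass 70% of its speed; a pose out of reach is approached as far as the arm can. A call with a gripper value outside its range is refused whole. "hand" is the finger opening in m, from 0 to 0.0918, set as the call begins (left out, the last holds). The fingers move at their own pace and stop on an object; "newtons" is the grip in N (left out, the last holds). Time passes only in rows, so rows that repeat a pose let the fingers close. It gives the time, the measured TCP pose, the force, the opening and the grip force at its end, in the units of the state.
- arm.observe(): the state, without advancing time (a new reading comes with each control period).
- arm.get_image(name): name is "scene" or "top" or "wrist"; returns a dict with "color" (400x640x3 uint8, red, green, blue), "z_map" (400x640 float32, m along the optical axis (not along the pixel's ray), 0 where there is no reading), "fx", "fy", "cx", "cy" (pixels), "rvec" (rotation vector, rad) and "tvec" (3), from world to camera coordinates, as OpenCV has them. Camera axes: x right, y down, z forward; pixel columns grow to the right and rows downward; lengths in m; the calibration is good to about 2 mm. A picture is of the moment at which its call begins.
- arm.sign_off(): hands the job in; it is judged then, once.
The state is a dict: "clock": time; "joints": joint angles; "dq": joint speeds; "joint_efforts": joint torques, N m; "position": TCP position; "ee_rot": TCP orientation; "force": force on the tool from outside, world axes, zero at the start; "ft_torque": the same for the moment, N m; "width": opening from 0.0 (shut) to 1.0 (fully open); "gripper_force": force on a finger pad.
Only numpy, scipy, OpenCV 4.12 (cv2) and the standard library are available. Lean on these libraries where they do the work, as an engineer would, in place of code of your own. Each camera call takes 0.05 s, during which the arm holds its last target. There are 200 camera calls.

## Task

Pack the fittings case for delivery: draw its bolt, slide the lid open and put every pale maple knob from the tray into the blue-felt bay of the case. Then slide the lid fully shut and throw the bolt fully home in its keeper so that the lid cannot travel. Leave the black ebony knobs in their tray and the rest of the bench undisturbed.

Things in the scene. Friction and masses are not known exactly. Their poses are not given: they have to be found in the camera images.
- case: Flat plywood fittings case, fixed to the bench on a thin black mat: 200 mm (its x) by 250 (its y) by 56 mm high, walls 9 mm, floor 8 mm. Origin at the centre of its underside; x points away from the robot side, y along the lid's travel (opening direction), z up. The lid, 6 mm plywood with its top at 48.5 mm, runs in grooves under 8 mm wide lips along both long sides; lips and walls reach 56 mm
- bay (a point): Centre of the floor of the felt-lined (blue) bay for the knobs, at case x 0, y -34, z 8 mm; axes as the case's. The bay spans case x -91 to 91, y -116 to 48 mm, 34 mm clear under the lid. A 30 mm high divider at y 48 to 54 mm parts it from a second bay, which is not used
- keeper (a point): Middle of the bolt's keeper, a brass staple on the robot-side rail at case x -91.5, y -70, height 62 mm: 12 mm deep (along x), opening 13 mm wide (along y), top at 73 mm
- lid (a joint): Sliding lid, m: 0 = fully shut against the end wall, 0.145 = fully open; grows as the lid moves to the case's +y, out over that end. About 2 N to slide, firm stops at both ends. Cannot move while the bolt is in its keeper. Fully open it uncovers the bay from y -116 to +29 mm
- lid_pull (a point): Middle of the top of the lid's dark wooden pull, a bar 90 mm long (along case x), 16 mm thick (along case y), standing 24 mm above the lid's top (top at height 72.5 mm); with the lid shut it is at case x 25, y -10 mm. Rides with the lid
- bolt (a joint): Barrel bolt on the lid, steel rod 8 mm thick, m: 0 = fully drawn, 0.030 = fully home through its keeper (the tip enters it at about 0.006). Grows as the bolt moves to the case's -x. About 2 N to slide, firm stops at both ends. It enters the keeper only when the lid is shut
- bolt_knob (a point): Top of the bolt's upright steel knob, 12 mm thick, at height 89 mm, clear for 20 mm below its top (guides and keeper reach 73 mm or less). With the lid shut it is at case x -34 (drawn) to -64 (home), y -70 mm. Rides with bolt and lid
- tray: Green routed tray fixed to the bench, 246 mm (its x) by 126 mm (its y) by 14 mm high, origin at the centre of its underside. Eight round pockets 26 mm wide and 8 mm deep (floors at z = 6 mm) at x = -90, -30, 30, 90 and y = -30, 30 mm
- knob1: Pale maple control knob for an electric guitar: turned cylinder 24 mm across, 24 mm tall, 15-30 g, a thin brass ring round it and an inlaid dot on its top. Origin at the centre of its underside, z up through the dot. At the start it stands in one of the tray's pockets, which one varies, so 16 mm of it shows above the tray. To be packed. Four to six of the six pale knobs are present
- knob2: Pale maple control knob for an electric guitar: turned cylinder 24 mm across, 24 mm tall, 15-30 g, a thin brass ring round it and an inlaid dot on its top. Origin at the centre of its underside, z up through the dot. At the start it stands in one of the tray's pockets, which one varies, so 16 mm of it shows above the tray. To be packed. Four to six of the six pale knobs are present
- knob3: Pale maple control knob for an electric guitar: turned cylinder 24 mm across, 24 mm tall, 15-30 g, a thin brass ring round it and an inlaid dot on its top. Origin at the centre of its underside, z up through the dot. At the start it stands in one of the tray's pockets, which one varies, so 16 mm of it shows above the tray. To be packed. Four to six of the six pale knobs are present
- knob4: Pale maple control knob for an electric guitar: turned cylinder 24 mm across, 24 mm tall, 15-30 g, a thin brass ring round it and an inlaid dot on its top. Origin at the centre of its underside, z up through the dot. At the start it stands in one of the tray's pockets, which one varies, so 16 mm of it shows above the tray. To be packed. Four to six of the six pale knobs are present
- knob5: Pale maple control knob for an electric guitar: turned cylinder 24 mm across, 24 mm tall, 15-30 g, a thin brass ring round it and an inlaid dot on its top. Origin at the centre of its underside, z up through the dot. At the start it stands in one of the tray's pockets, which one varies, so 16 mm of it shows above the tray. To be packed. Four to six of the six pale knobs are present
- knob6: Pale maple control knob for an electric guitar: turned cylinder 24 mm across, 24 mm tall, 15-30 g, a thin brass ring round it and an inlaid dot on its top. Origin at the centre of its underside, z up through the dot. At the start it stands in one of the tray's pockets, which one varies, so 16 mm of it shows above the tray. To be packed. Four to six of the six pale knobs are present
- dark1: Black ebony control knob for an electric guitar: turned cylinder 24 mm across, 24 mm tall, 15-30 g, a thin brass ring round it and an inlaid dot on its top. Origin at the centre of its underside, z up through the dot. At the start it stands in one of the tray's pockets, which one varies, so 16 mm of it shows above the tray. To be left in the tray
- dark2: Black ebony control knob for an electric guitar: turned cylinder 24 mm across, 24 mm tall, 15-30 g, a thin brass ring round it and an inlaid dot on its top. Origin at the centre of its underside, z up through the dot. At the start it stands in one of the tray's pockets, which one varies, so 16 mm of it shows above the tray. To be left in the tray
- glue: White glue bottle, 52 mm wide, 130 mm tall, standing; leave alone
- jar: Amber jar, 60 mm wide, 75 mm tall, standing; leave alone
- sander: Cork sanding block 50 x 90 x 27 mm; leave alone
- tape: Roll of yellow tape, 80 mm across, 24 mm high, lying flat; leave alone
- brush: Glue brush 190 mm long, lying along x; leave alone
- driver: Screwdriver 180 mm long with orange handle, lying along x; leave alone
- hammer: Small hammer 240 mm long, lying along x; leave alone

How it is judged:
By the outcome, as a careful person would: the job done as asked, in the order asked, and still so for the second after the job is handed in, with the robot touching nothing.
Of knob1, knob2, knob3, knob4, knob5, knob6 only 4 to 6 are there at a start; the rules pass over those that are not, and their reading is None.
At some moment in a run one of knob1, knob2, knob3, knob4, knob5, knob6 may be knocked a few centimetres aside while the robot is not near it.
Once in a run the grip may slacken for a moment while it holds something.
It also fails if it takes over 208 s, if anything falls off the work surface, if the arm or the gripper's body presses on something with over 40 N, if the wrist force passes 120 N, or if a joint passes its speed limit or range.

## Working session

There is one attempt and no reset: what is moved stays moved. The work goes in short steps, Python scripts to look and compute and a tool call to move; the robot and the scene stay as the last step left them, time stands still between calls to the robot, and variables do not carry over. Pictures are saved under pics/ and viewed, at most 14 in all, crops included, and the job is handed in when it is done.

Besides the shell and the picture viewer there is one more tool, called after "Call:" as name([rows], argument=value, ...), one row to a line, values as JSON. jog_arm: Moves the arm, as the interface text tells. Its arguments: {"type":"object","properties":{"moves":{"type":"array"},"hand":{"type":"number"},"newtons":{"type":"number"}},"required":["moves"]}

```bash
mkdir -p pics; ls; cat > h.py <<'E'
import cv2,numpy as np
from cell import arm
def shot(n,f=None):
    im=arm.get_image(n)
    if f: cv2.imwrite('pics/'+f,im['color'][:,:,::-1])
    return im
def world(im):
    R=cv2.Rodrigues(np.array(im['rvec'],float))[0];t=np.array(im['tvec'],float).ravel()
    z=im['z_map'];v,u=np.mgrid[:z.shape[0],:z.shape[1]]
    P=np.stack([(u-im['cx'])/im['fx']*z,(v-im['cy'])/im['fy']*z,z],-1)
    return (P-t)@R
def ray(im,u,v,h):
    R=cv2.Rodrigues(np.array(im['rvec'],float))[0];t=np.array(im['tvec'],float).ravel()
    c=-R.T@t;d=R.T@np.array([(u-im['cx'])/im['fx'],(v-im['cy'])/im['fy'],1])
    return c+d*(h-c[2])/d[2]
E
python3 - <<'E'
from h import *
s=arm.observe();print(s)
for n in('top','scene'):
    im=shot(n,n+'0.png');print(n,im['fx'],im['cx'],im['cy'],im['rvec'],im['tvec'])
E
```

```text
pics
{'clock': 0.0, 'joints': array([ 1.06641678,  0.43521899,  0.02498599,  1.57412895, -0.01160495,
        1.13398974, -0.07508771]), 'dq': array([-1.71585869e-03, -5.90057419e-05,  1.79837536e-03, -6.65508842e-04,
       -7.73312939e-04, -1.71542610e-04,  1.15111013e-03]), 'joint_efforts': array([ 5.59332912e-04, -6.67847586e+01,  9.85076465e-01, -3.14461648e+01,
       -6.05337764e-02,  4.30018036e-02,  1.34269289e-04]), 'position': array([ 0.24415326, -0.57478505,  0.23693527]), 'ee_rot': array([-3.07693454e+00, -6.26461323e-01,  7.23540622e-04]), 'force': array([-0.03668854, -0.28264689,  0.52805707]), 'ft_torque': array([ 0.00204663, -0.00633546,  0.02381708]), 'gripper_force': 0.0, 'width': 0.9984171194045723}
top 398.29374739508785 316.2510804533439 195.7929763766686 [ 2.18821723 -2.17135636  0.08880105] [0.02708689 0.55683179 1.22392455]
scene 428.39749516986853 315.1448984670184 198.10051505570794 [ 2.33868101  0.56493191 -0.24172258] [-0.52666542 -0.10251923  1.56927189]
```

View pics/top0.png

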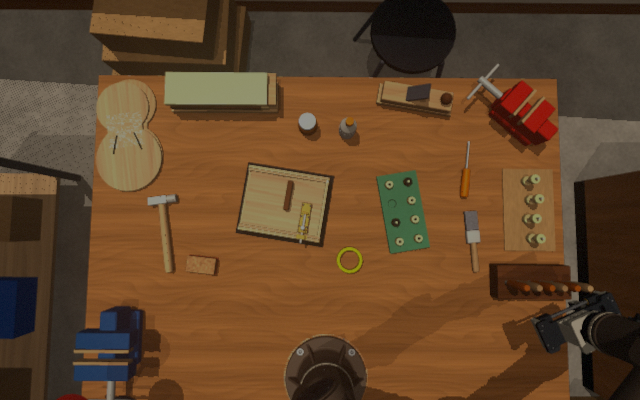

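View pics/scene0.png

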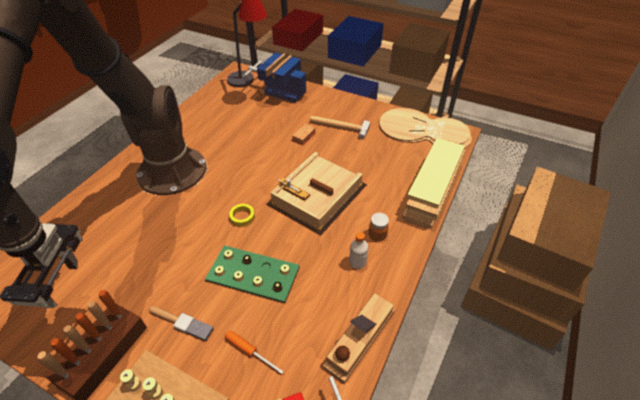

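The top view shows the case centred near (285,204) with its pull at (289,195) and bolt at (305,222). The tray is near (403,212) and holds five pale and two dark knobs. The scene view agrees.

```bash
cat > m.py <<'E'
from h import *
def case(im):
    W=world(im);X=W.reshape(-1,3)
    m=(X[:,2]>.040)&(X[:,2]<.075)&(abs(X[:,0]-.53)<.2)&(abs(X[:,1]-.12)<.2)
    h=np.median(X[m][:,2])
    return cv2.minAreaRect(X[m][:,:2].astype(np.float32)*1000),m.sum(),h
if __name__=='__main__':
    im=shot('top');c=im['color'];hsv=cv2.cvtColor(c,cv2.COLOR_RGB2HSV);W=world(im)
    print('case',case(im))
    g=cv2.inRange(hsv,(60,70,30),(95,255,255));g=cv2.morphologyEx(g,cv2.MORPH_CLOSE,np.ones((9,9)))
    cs=max(cv2.findContours(g,0,2)[0],key=cv2.contourArea)
    P=np.array([ray(im,u,v,.014)[:2] for u,v in cs[:,0]],np.float32)*1000
    print('tray',cv2.minAreaRect(P))
    roi=c[150:270,225:440];cv2.imwrite('pics/t1.png',cv2.resize(roi,None,fx=3.7,fy=3.7,interpolation=2)[:,:,::-1])
    for n,(u,v) in dict(pull=(289,195),bolt=(305,215),tray=(403,222),bench=(345,215)).items():print(n,W[v,u])
E
python3 m.py
```

```text
case (((528.2040405273438, 131.37857055664062), (249.76792907714844, 209.42271423339844), 81.11732482910156), np.int64(5222), np.float64(0.04932329755023179))
tray ((510.451416015625, -239.71917724609375), (240.06201171875, 120.52164459228516), 10.028499603271484)
pull [0.55458469 0.11351724 0.06901867]
bolt [0.49482839 0.06478596 0.06589489]
tray [ 0.47690078 -0.24010487  0.01903786]
bench [ 4.98002926e-01 -6.03646658e-02 -4.08985447e-04]
```

View pics/t1.png

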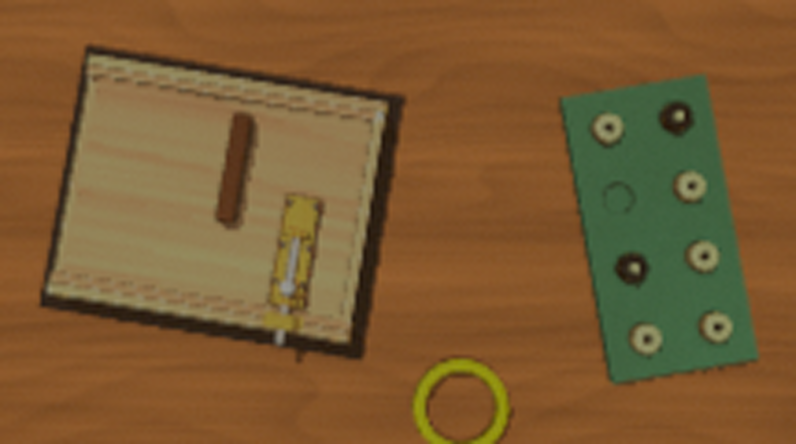

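The enlarged crop confirms the layout. The case is yawed about -9° and the bolt is home in its keeper at about (280,320) in the crop. The tray holds five pale and two dark knobs with one empty pocket, and is yawed about +10°. Next I look at the case from above with the wrist camera.

```bash
cat >> h.py <<'E'
from scipy.spatial.transform import Rotation as Ro
def go(x,y,z,yaw=None):
    "shift along tool axes to world target; yaw = heading of tool x, deg"
    s=arm.observe();R=Ro.from_rotvec(s['ee_rot']).as_matrix()
    d=R.T@(np.array([x,y,z])-s['position']);hd=np.degrees(np.arctan2(R[1,0],R[0,0]))
    sp=0 if yaw is None else -np.radians((yaw-hd+180)%360-180)
    print('move',np.round(d,4),round(sp,4),'heading',round(hd,2),'tilt',np.round(R[:2,2],4))
E
python3 - <<'E'
from h import *
go(.47,.08,.33,-8.9)
E
```

```text
move [ 0.4639 -0.5146 -0.0923] 0.5571 heading 23.02 tilt [-0.0006  0.001 ]
```

Call:
jog_arm([
  [0, 0, -0.06, 0],
  [0.06, -0.06, -0.09, 0.1],
  [0.464, -0.515, -0.092, 0.557],
  [0.464, -0.515, -0.092, 0.557],
  [0.464, -0.515, -0.092, 0.557],
  [0.464, -0.515, -0.092, 0.557],
  [0.464, -0.515, -0.092, 0.557],
  [0.464, -0.515, -0.092, 0.557],
  [0.464, -0.515, -0.092, 0.557],
  [0.464, -0.515, -0.092, 0.557],
  [0.464, -0.515, -0.092, 0.557],
  [0.464, -0.515, -0.092, 0.557],
  [0.464, -0.515, -0.092, 0.557],
  [0.464, -0.515, -0.092, 0.557],
  [0.464, -0.515, -0.092, 0.557],
  [0.464, -0.515, -0.092, 0.557],
], hand=0.04)

```text
clock: 2.15
position: [0.4699, 0.0785, 0.3298]
ee_rot: [3.131, -0.248, 0.0]
force: [-0.1, -0.2, 0.1]
width: 0.434
gripper_force: 0.0
```

```bash
python3 - <<'E'
from h import *
im=shot('wrist','w1.png');W=world(im);s=arm.observe()
print(s['position'],s['joints'],s['clock']);X=W.reshape(-1,3);X=X[im['z_map'].ravel()>0]
print(im['rvec'],im['tvec'],im['fx'])
print(np.percentile(X[:,2],[1,10,50,90,99]),X[:,:2].min(0),X[:,:2].max(0))
E
```

```text
[0.46999219 0.07873458 0.32979107] [ 0.10774251  0.15714659 -0.44338001  1.74438709  0.07127242  1.25581283
 -2.0814076 ] 2.2
[-1.91524203  2.24177897  0.30767048] [0.15094183 0.37572356 0.60062083] 291.5653859225707
[-1.49526156e-03 -3.71286774e-04  1.44507623e-02  4.26793605e-01
  4.35653679e-01] [-0.0774623  -0.46821646] [0.77476777 0.66359475]
```

View pics/w1.png

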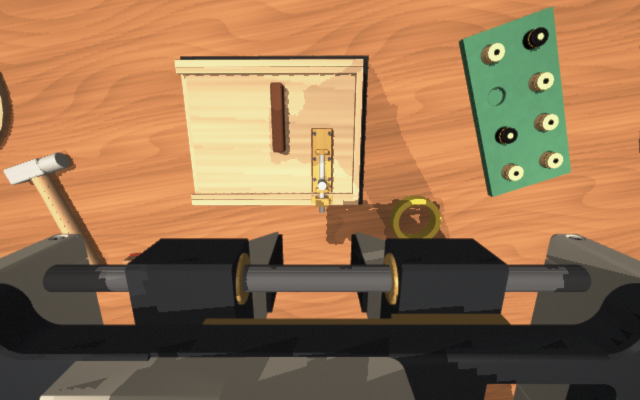

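The wrist view shows the pull at (278,118), the bolt knob at (322,186) and the tray with its knobs at upper right. I'll measure all of them from this frame.

```bash
cat > meas.py <<'E'
from h import *
def blobs(im,lo,hi,rx,ry,amin=8):
    W=world(im);m=((W[...,2]>lo)&(W[...,2]<hi)&(W[...,0]>rx[0])&(W[...,0]<rx[1])&(W[...,1]>ry[0])&(W[...,1]<ry[1])).astype(np.uint8)
    n,l,st,ce=cv2.connectedComponentsWithStats(m)
    out=[]
    for i in range(1,n):
        if st[i,4]<amin: continue
        p=W[l==i];g=cv2.cvtColor(im['color'],cv2.COLOR_RGB2GRAY)[l==i].mean()
        r=cv2.minAreaRect(p[:,:2].astype(np.float32)*1000)
        out.append((ce[i].round(),st[i,4],np.median(p,0).round(4),np.round(r[0],1),np.round(r[1],1),round(r[2],1),round(g)))
    return out
if __name__=='__main__':
    im=shot('wrist')
    print('walls');[print(*b) for b in blobs(im,.052,.060,(.38,.68),(-.03,.3))]
    print('lid top');[print(*b) for b in blobs(im,.045,.051,(.38,.68),(-.03,.3),80)]
    print('pull');[print(*b) for b in blobs(im,.0695,.0755,(.38,.68),(-.03,.3))]
    print('knob');[print(*b) for b in blobs(im,.080,.095,(.38,.68),(-.03,.3),2)]
    print('tray');[print(*b) for b in blobs(im,.0265,.034,(.35,.68),(-.36,-.12))]
    print('ray',ray(im,322,186,.089))
    W=world(im);print(W[180:194:3,322].round(4))
E
python3 meas.py
```

```text
walls
[295.  92.] 3876 [0.6116 0.0665 0.0563] [530.  132.5] [249.4 200.1] 81.3 204
[284. 110.] 17 [0.5623 0.1096 0.056 ] [562.2 109.6] [ 0.3 21.1] 81.1 55
[322. 133.] 101 [0.5264 0.061  0.059 ] [519.9  63.8] [29.4 21.8] 81.7 144
[285. 141.] 17 [0.5209 0.1161 0.0555] [520.9 116. ] [ 0.3 21.9] 81.1 56
[319. 134.] 8 [0.523  0.0669 0.0597] [522.9  65.6] [5.6 2.7] 80.8 190
[324. 158.] 237 [0.4917 0.0612 0.0593] [483.9  68.5] [29.  64.2] 80.8 153
[316. 162.] 9 [0.4848 0.0772 0.0595] [485.2  77.2] [4.  8.1] 36.0 179
[318. 178.] 11 [0.4618 0.0784 0.0595] [461.9  78.6] [1.5 8.9] 81.1 206
[313. 186.] 25 [0.4514 0.0865 0.0593] [450.9  86.3] [ 4.4 15.1] 81.0 171
[328. 183.] 9 [0.4522 0.0651 0.0598] [451.5  64.7] [2.9 7.4] 82.1 154
[331. 189.] 8 [0.4432 0.0617 0.0587] [443.3  62.2] [1.5 7.6] 81.7 119
[254. 199.] 1395 [0.4447 0.1761 0.0564] [444.5 176.4] [189.4  16.8] 81.3 214
lid top
[269. 131.] 16929 [0.5404 0.1456 0.0489] [529.4 132.8] [232.2 167.1] 81.3 212
pull
[277. 116.] 823 [0.5552 0.1186 0.0726] [553.5 119. ] [16.1 88.7] 81.2 84
[322. 202.] 115 [0.4288 0.0774 0.0732] [428.7  77.3] [17.3 12.8] 81.0 165
knob
[322. 185.] 68 [0.457  0.0732 0.089 ] [456.7  73.3] [10.9 10.9] 81.1 215
tray
[539.  36.] 282 [ 0.6039 -0.2515  0.03  ] [ 603.7 -252.3] [23.2 23.4] 58.3 53
[496.  52.] 263 [ 0.5933 -0.1926  0.03  ] [ 593.5 -193.5] [23.2 22.8] 76.5 201
[545.  81.] 248 [ 0.5451 -0.2622  0.0299] [ 545.2 -262.7] [23.3 22.8] 81.2 200
[550. 122.] 229 [ 0.486  -0.2722  0.0301] [ 486.  -273.2] [22.9 23.5] 29.4 199
[509. 135.] 212 [ 0.476  -0.2136  0.03  ] [ 475.2 -214.4] [23.3 22. ] 82.5 56
[554. 160.] 203 [ 0.4273 -0.2822  0.0301] [ 426.6 -283.4] [22.4 22.7] 54.5 199
[515. 173.] 199 [ 0.4168 -0.2237  0.0301] [ 416.8 -224.7] [22.6 23.3] 47.8 201
ray [0.45561059 0.07353509 0.089     ]
[[0.4621 0.0724 0.0803]
 [0.46   0.0729 0.0901]
 [0.4556 0.0735 0.0891]
 [0.4516 0.0742 0.0895]
 [0.4426 0.0752 0.0693]]
```

```bash
python3 - <<'E'
from h import *
go(.4564,.0733,.087,-8.75)
E
```

```text
move [-0.0126  0.0077  0.2428] -0.0046 heading -9.01 tilt [ 0.0002 -0.0004]
```

Call:
jog_arm([
  [-0.0126, 0.0077, 0.06, -0.0046],
  [-0.0126, 0.0077, 0.12, -0.0046],
  [-0.0126, 0.0077, 0.17, -0.0046],
  [-0.0126, 0.0077, 0.21, -0.0046],
  [-0.0126, 0.0077, 0.23, -0.0046],
  [-0.0126, 0.0077, 0.2428, -0.0046],
  [-0.0126, 0.0077, 0.2428, -0.0046],
  [-0.0126, 0.0077, 0.2428, -0.0046],
])

```text
clock: 3.25
position: [0.4571, 0.0746, 0.0877]
ee_rot: [-3.132, 0.237, -0.002]
force: [0.0, -0.8, -0.5]
width: 0.435
gripper_force: 0.0
```

Call:
jog_arm([
  [0, 0, 0, 0],
  [0, 0, 0, 0],
  [0, 0, 0, 0],
  [0, 0, 0, 0],
], hand=0, newtons=15)

```text
clock: 3.75
position: [0.4566, 0.0744, 0.0871]
ee_rot: [3.132, -0.237, 0.0]
force: [0.3, -0.8, 3.8]
width: 0.123
gripper_force: 15.0
```

Call:
jog_arm([
  [0.005, 0, 0, 0],
  [0.01, 0, 0, 0],
  [0.015, 0, 0, 0],
  [0.02, 0, 0, 0],
  [0.025, 0, 0, 0],
  [0.029, 0, 0, 0],
  [0.031, 0, 0, 0],
  [0.031, 0, 0, 0],
  [0.031, 0, 0, 0],
])

```text
clock: 4.88
position: [0.4861, 0.0697, 0.087]
ee_rot: [3.132, -0.236, -0.003]
force: [-5.9, -0.7, 8.5]
width: 0.119
gripper_force: 15.0
```

Call:
jog_arm([
  [0, 0, 0, 0],
  [0, 0, 0, 0],
  [0, 0, 0, 0],
  [0, 0, -0.03, 0],
  [0, 0, -0.03, 0],
  [0, 0, -0.03, 0],
], hand=0.04)

```text
clock: 5.62
position: [0.4871, 0.0697, 0.1166]
ee_rot: [3.133, -0.237, 0.0]
force: [0.1, -0.4, -0.3]
width: 0.434
gripper_force: 0.0
```

```bash
python3 - <<'E'
from meas import *
go(.5535,.119,.069,-8.75)
E
```

```text
move [ 0.0583 -0.0587  0.0476] 0.0019 heading -8.64 tilt [ 0.     -0.0001]
```

Call:
jog_arm([
  [0.03, -0.03, 0, 0],
  [0.0583, -0.0587, 0, 0],
  [0.0583, -0.0587, 0.02, 0],
  [0.0583, -0.0587, 0.04, 0],
  [0.0583, -0.0587, 0.0476, 0],
  [0.0583, -0.0587, 0.0476, 0],
  [0.0583, -0.0587, 0.0476, 0],
])

```text
clock: 6.5
position: [0.5539, 0.1192, 0.0699]
ee_rot: [-3.132, 0.237, -0.001]
force: [0.2, 0.4, 0.4]
width: 0.432
gripper_force: 0.0
```

Call:
jog_arm([
  [0, 0, 0, 0],
  [0, 0, 0, 0],
  [0, 0, 0, 0],
  [0, 0, 0, 0],
], hand=0, newtons=20)

```text
clock: 7.0
position: [0.5538, 0.1193, 0.0696]
ee_rot: [-3.133, 0.237, -0.001]
force: [-0.5, 0.3, 3.6]
width: 0.171
gripper_force: 20.0
```

Call:
jog_arm([
  [0, -0.01, 0, 0],
  [0, -0.022, 0, 0],
  [0, -0.034, 0, 0],
  [0, -0.046, 0, 0],
  [0, -0.058, 0, 0],
  [0, -0.07, 0, 0],
  [0, -0.082, 0, 0],
  [0, -0.094, 0, 0],
  [0, -0.106, 0, 0],
  [0, -0.118, 0, 0],
  [0, -0.13, 0, 0],
  [0, -0.139, 0, 0],
  [0, -0.144, 0, 0],
  [0, -0.145, 0, 0],
  [0, -0.145, 0, 0],
])

```text
clock: 8.88
position: [0.576, 0.2621, 0.0696]
ee_rot: [3.132, -0.237, 0.001]
force: [1.5, -3.0, 5.6]
width: 0.171
gripper_force: 20.0
```

Call:
jog_arm([
  [0, 0, 0, 0],
  [0, 0, 0, 0],
  [0, 0, 0, 0],
  [0, 0, -0.04, 0],
  [0, 0, -0.1, 0],
  [-0.02, 0.12, -0.16, 0],
  [-0.04, 0.24, -0.2, 0],
  [-0.04, 0.24, -0.2, 0],
  [-0.04, 0.24, -0.2, 0],
  [-0.04, 0.24, -0.2, 0],
  [-0.04, 0.24, -0.2, 0],
], hand=0.038)

```text
clock: 10.25
position: [0.4998, 0.0309, 0.2696]
ee_rot: [-3.132, 0.239, -0.001]
force: [1.1, 1.1, 0.1]
width: 0.415
gripper_force: 0.0
```

```bash
python3 - <<'E'
from meas import *
im=shot('wrist','w2.png')
print('pull');[print(*b) for b in blobs(im,.0695,.0755,(.38,.68),(-.03,.5),60)]
print('knob');[print(*b) for b in blobs(im,.080,.095,(.38,.68),(-.03,.4),15)]
print('tray');[print(*b) for b in blobs(im,.0265,.034,(.35,.68),(-.36,-.12))]
print('bay');[print(*b) for b in blobs(im,.003,.016,(.4,.68),(-.03,.3),300)]
go(.5933,-.193,.0275,-8.75)
E
```

```text
pull
[112. 148.] 1093 [0.577  0.2604 0.0726] [575.3 261.6] [16.8 88.1] 81.4 91
[290. 242.] 125 [0.429  0.0757 0.0733] [428.4  76.1] [15.4 13. ] 80.7 198
knob
[164. 201.] 116 [0.5083 0.2098 0.089 ] [508.2 211.9] [12.4 10.7] 80.2 188
tray
[535.  58.] 349 [ 0.6038 -0.2518  0.03  ] [ 603.6 -252.7] [23.2 22.5] 83.1 56
[486.  75.] 329 [ 0.5934 -0.193   0.03  ] [ 593.4 -193.7] [23.  22.5] 1.8 212
[541. 107.] 311 [ 0.5453 -0.2619  0.0301] [ 544.9 -263.6] [24.4 21.9] 79.6 208
[547. 152.] 275 [ 0.4863 -0.2725  0.03  ] [ 486.  -273.6] [23.  22.8] 42.7 208
[501. 167.] 259 [ 0.4759 -0.2138  0.0301] [ 475.5 -214.4] [22.8 22.7] 30.4 60
[552. 194.] 250 [ 0.4278 -0.2831  0.0302] [ 427.2 -283.4] [23.2 22.5] 82.0 207
[508. 208.] 232 [ 0.4172 -0.2239  0.0301] [ 416.8 -225.1] [21.9 22.9] 12.4 212
bay
[268. 161.] 14372 [0.5283 0.0959 0.0086] [521.2  96.8] [158.5 178. ] 81.3 100
move [0.1261 0.2088 0.2415] 0.0025 heading -8.61 tilt [0.0002 0.0006]
```

View pics/w2.png

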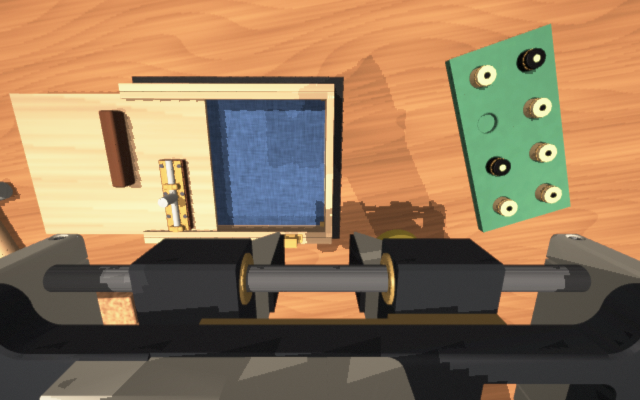

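The lid is fully open, the bolt is drawn and the empty blue bay is centred at about (268,161). Pale knob A is at (486,75). I pick that one first.

Call:
jog_arm([
  [0.06, 0.1, 0.06, 0.0025],
  [0.1261, 0.2088, 0.12, 0.0025],
  [0.1261, 0.2088, 0.15, 0.0025],
  [0.1261, 0.2088, 0.17, 0.0025],
  [0.1261, 0.2088, 0.18, 0.0025],
  [0.1261, 0.2088, 0.2, 0.0025],
  [0.1261, 0.2088, 0.22, 0.0025],
  [0.1261, 0.2088, 0.235, 0.0025],
  [0.1261, 0.2088, 0.2415, 0.0025],
  [0.1261, 0.2088, 0.2415, 0.0025],
  [0.1261, 0.2088, 0.2415, 0.0025],
])

```text
clock: 11.68
position: [0.5937, -0.1941, 0.0286]
ee_rot: [3.132, -0.24, 0.002]
force: [-0.1, -0.7, -0.6]
width: 0.415
gripper_force: 0.0
```

Call:
jog_arm([
  [0, 0, 0, 0],
  [0, 0, 0, 0],
  [0, 0, 0, 0],
  [0, 0, 0, 0],
], hand=0, newtons=20)

```text
clock: 12.18
position: [0.5933, -0.1943, 0.0283]
ee_rot: [3.132, -0.241, 0.001]
force: [-1.8, 0.3, 6.4]
width: 0.255
gripper_force: 20.0
```

Call:
jog_arm([
  [0, 0, -0.02, 0],
  [0, 0, -0.05, 0],
  [0, 0, -0.09, 0],
  [0, 0, -0.11, 0],
  [0, 0, -0.11, 0],
])

```text
clock: 12.8
position: [0.5943, -0.1943, 0.1405]
ee_rot: [3.132, -0.24, 0.006]
force: [0.4, 0.2, -1.0]
width: 0.252
gripper_force: 20.0
```

```bash
python3 - <<'E'
from h import *
go(.5913,.0705,.032,-8.75)
E
```

```text
move [-0.0438 -0.2613  0.1082] -0.0005 heading -8.78 tilt [ 0.0039 -0.001 ]
```

Call:
jog_arm([
  [-0.01, -0.06, 0, 0],
  [-0.02, -0.12, 0, 0],
  [-0.03, -0.18, 0, 0],
  [-0.0438, -0.24, 0, 0],
  [-0.0438, -0.2613, 0, 0],
  [-0.0438, -0.2613, 0.02, 0],
  [-0.0438, -0.2613, 0.05, 0],
  [-0.0438, -0.2613, 0.08, 0],
  [-0.0438, -0.2613, 0.1, 0],
  [-0.0438, -0.2613, 0.1082, 0],
  [-0.0438, -0.2613, 0.1082, 0],
  [-0.0438, -0.2613, 0.1082, 0],
])

```text
clock: 14.3
position: [0.5898, 0.0704, 0.0297]
ee_rot: [3.132, -0.241, 0.0]
force: [-0.1, 0.2, 0.0]
width: 0.257
gripper_force: 20.0
```

Call:
jog_arm([
  [0, 0, 0, 0],
  [0, 0, 0, 0],
  [0, 0, 0, 0],
  [0, 0, -0.03, 0],
  [0, 0, -0.07, 0],
  [0, 0, -0.1, 0],
  [0, 0, -0.1, 0],
  [0, 0, -0.1, 0],
], hand=0.038)

```text
clock: 15.3
position: [0.5893, 0.0706, 0.1292]
ee_rot: [3.132, -0.24, -0.001]
force: [0.2, 0.3, 1.0]
width: 0.414
gripper_force: 0.0
```

```bash
cat >look.py <<'E'
from meas import *
import sys
im=shot('wrist',sys.argv[1] if len(sys.argv)>1 else None)
print('tray');[print(*b) for b in blobs(im,.0265,.032,(.33,.7),(-.38,-.0))]
print('bay');[print(*b) for b in blobs(im,.0305,.038,(.4,.65),(-.03,.2),20)]
E
python3 look.py; python3 - <<'E'
from h import *
go(.5453,-.263,.0275,-8.75)
E
```

```text
tray
bay
[249. 170.] 351 [0.6293 0.1213 0.0336] [629.3 122.1] [156.8   0.7] 81.2 109
[373. 171.] 105 [0.6135 0.0195 0.0355] [613.4  19.2] [49.   0.6] 81.3 111
[317. 207.] 490 [0.589  0.0708 0.0323] [588.   70.5] [22.8 19.9] 80.2 183
[390. 217.] 91 [0.5703 0.009  0.0343] [570.    9.1] [ 0.7 38.9] 81.2 81
move [0.0079 0.3362 0.1014] -0.0006 heading -8.78 tilt [-0.0015 -0.0004]
```

Knob A stands upright at case x≈70, with its top at 32 mm. B is next.

Call:
jog_arm([
  [0.002, 0.08, 0, 0],
  [0.004, 0.16, 0, 0],
  [0.006, 0.24, 0, 0],
  [0.0079, 0.3362, 0, 0],
  [0.0079, 0.3362, 0.02, 0],
  [0.0079, 0.3362, 0.04, 0],
  [0.0079, 0.3362, 0.06, 0],
  [0.0079, 0.3362, 0.08, 0],
  [0.0079, 0.3362, 0.095, 0],
  [0.0079, 0.3362, 0.1014, 0],
  [0.0079, 0.3362, 0.1014, 0],
  [0.0079, 0.3362, 0.1014, 0],
])

```text
clock: 16.85
position: [0.5467, -0.2628, 0.0289]
ee_rot: [3.132, -0.24, 0.002]
force: [0.0, -0.3, 0.1]
width: 0.416
gripper_force: 0.0
```

Call:
jog_arm([
  [0, 0, 0, 0],
  [0, 0, 0, 0],
  [0, 0, 0, 0],
  [0, 0, 0, 0],
], hand=0)

```text
clock: 17.35
position: [0.5464, -0.2632, 0.0287]
ee_rot: [3.132, -0.241, 0.001]
force: [-0.9, -2.5, 5.2]
width: 0.258
gripper_force: 20.0
```

Call:
jog_arm([
  [0, 0, -0.02, 0],
  [0, 0, -0.05, 0],
  [0, 0, -0.09, 0],
  [0, 0, -0.11, 0],
  [0, 0, -0.11, 0],
  [0, 0, -0.11, 0],
  [0, 0, -0.11, 0],
])

```text
clock: 18.23
position: [0.5454, -0.2624, 0.1369]
ee_rot: [-3.132, 0.24, 0.003]
force: [-0.3, 0.3, -0.5]
width: 0.252
gripper_force: 20.0
```

```bash
python3 - <<'E'
from h import *
go(.5567,.0758,.032,-8.75)
E
```

```text
move [-0.0402 -0.3359  0.1052] -0.0003 heading -8.77 tilt [-0.002   0.0009]
```

Call:
jog_arm([
  [-0.01, -0.08, 0, 0],
  [-0.02, -0.16, 0, 0],
  [-0.03, -0.24, 0, 0],
  [-0.0402, -0.32, 0, 0],
  [-0.0402, -0.3359, 0, 0],
  [-0.0402, -0.3359, 0, 0],
  [-0.0402, -0.3359, 0.02, 0],
  [-0.0402, -0.3359, 0.05, 0],
  [-0.0402, -0.3359, 0.08, 0],
  [-0.0402, -0.3359, 0.1, 0],
  [-0.0402, -0.3359, 0.105, 0],
  [-0.0402, -0.3359, 0.105, 0],
  [-0.0402, -0.3359, 0.105, 0],
])

```text
clock: 19.85
position: [0.5582, 0.0756, 0.034]
ee_rot: [-3.132, 0.24, -0.002]
force: [-0.1, 0.1, -0.5]
width: 0.254
gripper_force: 20.0
```

Call:
jog_arm([
  [0, 0, 0, 0],
  [0, 0, 0, 0],
  [0, 0, 0, 0],
  [0, 0, -0.03, 0],
  [0, 0, -0.07, 0],
  [0, 0, -0.1, 0],
  [0, 0, -0.1, 0],
  [0, 0, -0.1, 0],
], hand=0.038)

```text
clock: 20.85
position: [0.5573, 0.0752, 0.1327]
ee_rot: [3.132, -0.241, -0.001]
force: [-0.1, 0.0, 0.0]
width: 0.412
gripper_force: 0.0
```

```bash
python3 look.py; python3 - <<'E'
from meas import *
im=shot('top');print('tray top');[print(*b) for b in blobs(im,.022,.036,(.33,.7),(-.38,-.0),4)]
go(.4862,-.273,.0275,-8.75)
E
```

```text
tray
[632. 243.] 317 [ 0.4764 -0.2087  0.0299] [ 475.5 -208.7] [23.9 12.7] 3.1 35
bay
[316. 169.] 573 [0.5896 0.0707 0.0323] [589.3  70.8] [22.6 22.7] 35.7 207
[390. 196.] 188 [0.5565 0.0112 0.0341] [554.7  11.5] [ 0.8 74.8] 81.3 87
[316. 205.] 516 [0.5572 0.076  0.0324] [556.9  76. ] [22.5 22.7] 21.8 189
tray top
[408. 181.] 46 [ 0.6045 -0.2547  0.0299] [ 605.6 -255.1] [20.9 22.8] 26.8 55
[415. 219.] 50 [ 0.4864 -0.2745  0.0299] [ 487.1 -274.3] [22.2 21.4] 29.8 127
[396. 222.] 50 [ 0.4766 -0.216   0.0297] [ 478.  -215.4] [21.7 21. ] 1.6 54
[418. 238.] 51 [ 0.4279 -0.2839  0.0294] [ 429.  -285.7] [22. 22.] 37.1 126
[399. 241.] 50 [ 0.4182 -0.2262  0.0295] [ 419.6 -226.6] [22.  21.6] 89.7 127
move [-0.0166  0.3548  0.1049] -0.0005 heading -8.78 tilt [-0.002  -0.0004]
```

Two knobs are in, and the rest are where they were. C is next.

Call:
jog_arm([
  [-0.004, 0.08, 0, 0],
  [-0.008, 0.16, 0, 0],
  [-0.012, 0.24, 0, 0],
  [-0.0166, 0.32, 0, 0],
  [-0.0166, 0.3548, 0, 0],
  [-0.0166, 0.3548, 0.02, 0],
  [-0.0166, 0.3548, 0.04, 0],
  [-0.0166, 0.3548, 0.06, 0],
  [-0.0166, 0.3548, 0.08, 0],
  [-0.0166, 0.3548, 0.095, 0],
  [-0.0166, 0.3548, 0.1049, 0],
  [-0.0166, 0.3548, 0.1049, 0],
  [-0.0166, 0.3548, 0.1049, 0],
])

```text
clock: 22.58
position: [0.4876, -0.2728, 0.0288]
ee_rot: [3.132, -0.24, 0.001]
force: [0.8, -1.1, 0.1]
width: 0.413
gripper_force: 0.0
```

Call:
jog_arm([
  [0, 0, 0, 0],
  [0, 0, 0, 0],
  [0, 0, 0, 0],
  [0, 0, 0, 0],
], hand=0)

```text
clock: 23.08
position: [0.4874, -0.2735, 0.0288]
ee_rot: [3.131, -0.241, 0.001]
force: [-1.2, -3.7, 6.0]
width: 0.254
gripper_force: 20.0
```

Call:
jog_arm([
  [0, 0, -0.02, 0],
  [0, 0, -0.05, 0],
  [0, 0, -0.09, 0],
  [0, 0, -0.11, 0],
  [0, 0, -0.11, 0],
  [0, 0, -0.11, 0],
  [0, 0, -0.11, 0],
])

```text
clock: 23.95
position: [0.4865, -0.2723, 0.1371]
ee_rot: [-3.132, 0.24, 0.003]
force: [0.2, 1.1, -0.3]
width: 0.253
gripper_force: 20.0
```

```bash
python3 - <<'E'
from h import *
go(.5221,.0811,.032,-8.75)
E
```

```text
move [-0.0184 -0.3546  0.1054] -0.0003 heading -8.77 tilt [-0.0019  0.001 ]
```

Call:
jog_arm([
  [-0.004, -0.08, 0, 0],
  [-0.008, -0.16, 0, 0],
  [-0.012, -0.24, 0, 0],
  [-0.0184, -0.32, 0, 0],
  [-0.0184, -0.3546, 0, 0],
  [-0.0184, -0.3546, 0, 0],
  [-0.0184, -0.3546, 0.02, 0],
  [-0.0184, -0.3546, 0.05, 0],
  [-0.0184, -0.3546, 0.08, 0],
  [-0.0184, -0.3546, 0.1, 0],
  [-0.0184, -0.3546, 0.1065, 0],
  [-0.0184, -0.3546, 0.1065, 0],
  [-0.0184, -0.3546, 0.1065, 0],
])

```text
clock: 25.58
position: [0.5234, 0.0807, 0.0321]
ee_rot: [-3.132, 0.24, -0.001]
force: [0.8, -0.5, 0.0]
width: 0.251
gripper_force: 20.0
```

Call:
jog_arm([
  [0, 0, 0, 0],
  [0, 0, 0, 0],
  [0, 0, 0, 0],
  [0, 0, -0.03, 0],
  [0, 0, -0.07, 0],
  [0, 0, -0.1, 0],
  [0, 0, -0.1, 0],
  [0, 0, -0.1, 0],
], hand=0.038)

```text
clock: 26.58
position: [0.5227, 0.0803, 0.1313]
ee_rot: [3.132, -0.241, -0.001]
force: [0.2, -0.4, 0.1]
width: 0.415
gripper_force: 0.0
```

```bash
python3 look.py; python3 - <<'E'
from meas import *
im=shot('top');print('tray top');[print(*b) for b in blobs(im,.022,.036,(.33,.7),(-.38,-.0),4)]
go(.4275,-.2833,.0275,-8.75)
E
```

```text
tray
[638. 208.] 54 [ 0.4756 -0.2036  0.0276] [ 474.1 -204.3] [16.8  4. ] 8.1 9
bay
[391. 172.] 302 [0.5429 0.0132 0.0342] [539.1  13.8] [  1.  112.4] 81.2 88
[316. 126.] 648 [0.5893 0.0708 0.0324] [589.2  71. ] [22.8 22.9] 37.5 209
[316. 166.] 584 [0.557  0.076  0.0324] [556.9  76.1] [22.7 22.5] 18.3 211
[316. 207.] 522 [0.522  0.081  0.0324] [521.7  81. ] [22.5 22.5] 35.8 186
[317. 298.] 371 [0.4318 0.0939 0.0343] [431.9  94.4] [75.7  2.1] 81.5 80
tray top
[408. 181.] 48 [ 0.6052 -0.2546  0.029 ] [ 605.1 -255.1] [21.9 21.5] 41.4 56
[396. 222.] 51 [ 0.4766 -0.216   0.0291] [ 478.2 -215.1] [21.8 21.2] 0.5 55
[418. 238.] 50 [ 0.4278 -0.2855  0.0298] [ 429.  -285.1] [21.2 22.2] 43.5 127
[400. 241.] 48 [ 0.4182 -0.2268  0.0284] [ 419.6 -226.8] [21.5 21.9] 0.6 128
[357. 254.] 60 [ 0.3803 -0.099   0.0247] [376.5 -93.4] [68.  23.7] 34.9 98
move [-0.038   0.3738  0.1036] -0.0005 heading -8.78 tilt [-0.0019 -0.0004]
```

Call:
jog_arm([
  [-0.009, 0.08, 0, 0],
  [-0.018, 0.16, 0, 0],
  [-0.027, 0.24, 0, 0],
  [-0.038, 0.32, 0, 0],
  [-0.038, 0.3738, 0, 0],
  [-0.038, 0.3738, 0.02, 0],
  [-0.038, 0.3738, 0.04, 0],
  [-0.038, 0.3738, 0.06, 0],
  [-0.038, 0.3738, 0.08, 0],
  [-0.038, 0.3738, 0.095, 0],
  [-0.038, 0.3738, 0.1036, 0],
  [-0.038, 0.3738, 0.1036, 0],
  [-0.038, 0.3738, 0.1036, 0],
])

```text
clock: 28.3
position: [0.4289, -0.2832, 0.0287]
ee_rot: [3.132, -0.24, 0.001]
force: [0.0, -0.8, 0.4]
width: 0.419
gripper_force: 0.0
```

Call:
jog_arm([
  [0, 0, 0, 0],
  [0, 0, 0, 0],
  [0, 0, 0, 0],
  [0, 0, 0, 0],
], hand=0)

```text
clock: 28.8
position: [0.4287, -0.2839, 0.0287]
ee_rot: [3.131, -0.241, 0.001]
force: [-0.7, -3.1, 6.7]
width: 0.252
gripper_force: 20.0
```

Call:
jog_arm([
  [0, 0, -0.02, 0],
  [0, 0, -0.05, 0],
  [0, 0, -0.09, 0],
  [0, 0, -0.11, 0],
  [0, 0, -0.11, 0],
  [0, 0, -0.11, 0],
  [0, 0, -0.11, 0],
])

```text
clock: 29.68
position: [0.4278, -0.2826, 0.137]
ee_rot: [-3.131, 0.24, 0.003]
force: [0.8, -0.1, 0.1]
width: 0.25
gripper_force: 20.0
```

```bash
python3 - <<'E'
from h import *
go(.4875,.0864,.032,-8.75)
E
```

```text
move [ 0.003  -0.3737  0.1054] -0.0003 heading -8.77 tilt [-0.0018  0.0012]
```

Call:
jog_arm([
  [0, -0.08, 0, 0],
  [0.001, -0.16, 0, 0],
  [0.002, -0.24, 0, 0],
  [0.003, -0.32, 0, 0],
  [0.003, -0.3737, 0, 0],
  [0.003, -0.3737, 0, 0],
  [0.003, -0.3737, 0.02, 0],
  [0.003, -0.3737, 0.05, 0],
  [0.003, -0.3737, 0.08, 0],
  [0.003, -0.3737, 0.1, 0],
  [0.003, -0.3737, 0.1065, 0],
  [0.003, -0.3737, 0.1065, 0],
  [0.003, -0.3737, 0.1065, 0],
])

```text
clock: 31.3
position: [0.4887, 0.0859, 0.032]
ee_rot: [-3.132, 0.24, -0.001]
force: [-0.5, -0.6, -0.0]
width: 0.251
gripper_force: 20.0
```

Call:
jog_arm([
  [0, 0, 0, 0],
  [0, 0, 0, 0],
  [0, 0, 0, 0],
  [0, 0, -0.03, 0],
  [0, 0, -0.07, 0],
  [0, 0, -0.1, 0],
  [0, 0, -0.1, 0],
  [0, 0, -0.1, 0],
], hand=0.038)

```text
clock: 32.3
position: [0.4881, 0.0855, 0.1313]
ee_rot: [3.132, -0.241, -0.001]
force: [-0.1, -0.4, -1.4]
width: 0.413
gripper_force: 0.0
```

```bash
python3 look.py; python3 - <<'E'
from meas import *
im=shot('top');print('tray top');[print(*b) for b in blobs(im,.022,.036,(.33,.7),(-.38,-.12),4)]
go(.4170,-.2245,.0275,-8.75)
E
```

```text
tray
bay
[393. 143.] 431 [0.5336 0.0149 0.0343] [523.6  16.3] [  1.  150.4] 81.2 88
[316.  81.] 738 [0.5892 0.0708 0.0323] [589.3  70.9] [22.9 22.8] 79.8 216
[315. 124.] 658 [0.5568 0.0761 0.0324] [556.7  76.4] [23.  22.1] 81.5 214
[316. 167.] 587 [0.5218 0.0811 0.0323] [521.5  81.2] [23.  22.5] 37.0 210
[316. 207.] 526 [0.4869 0.0864 0.0323] [486.8  86.3] [23.  22.3] 80.2 181
[306. 264.] 47 [0.4333 0.1031 0.0317] [433.6 104. ] [39.2  1.3] 80.9 59
tray top
[408. 181.] 49 [ 0.6049 -0.2542  0.0293] [ 606.4 -254.1] [21. 23.] 87.2 55
[396. 222.] 50 [ 0.4766 -0.2165  0.0293] [ 478.  -215.3] [22.2 21.8] 3.7 54
[399. 241.] 51 [ 0.4181 -0.2251  0.0292] [ 416.6 -227. ] [21.5 20.9] 1.6 124
move [-0.0224  0.3171  0.1035] -0.0004 heading -8.78 tilt [-0.0018 -0.0005]
```

Call:
jog_arm([
  [-0.005, 0.08, 0, 0],
  [-0.01, 0.16, 0, 0],
  [-0.018, 0.24, 0, 0],
  [-0.0224, 0.3171, 0, 0],
  [-0.0224, 0.3171, 0, 0],
  [-0.0224, 0.3171, 0.02, 0],
  [-0.0224, 0.3171, 0.04, 0],
  [-0.0224, 0.3171, 0.06, 0],
  [-0.0224, 0.3171, 0.08, 0],
  [-0.0224, 0.3171, 0.095, 0],
  [-0.0224, 0.3171, 0.1035, 0],
  [-0.0224, 0.3171, 0.1035, 0],
  [-0.0224, 0.3171, 0.1035, 0],
])

```text
clock: 34.02
position: [0.4183, -0.2243, 0.0287]
ee_rot: [3.132, -0.24, 0.001]
force: [0.7, -0.0, 0.5]
width: 0.413
gripper_force: 0.0
```

Call:
jog_arm([
  [0, 0, 0, 0],
  [0, 0, 0, 0],
  [0, 0, 0, 0],
  [0, 0, 0, 0],
], hand=0)

```text
clock: 34.52
position: [0.4186, -0.2249, 0.0287]
ee_rot: [3.131, -0.241, 0.002]
force: [0.6, -4.5, 5.4]
width: 0.256
gripper_force: 20.0
```

Call:
jog_arm([
  [0, 0, -0.02, 0],
  [0, 0, -0.05, 0],
  [0, 0, -0.09, 0],
  [0, 0, -0.11, 0],
  [0, 0, -0.11, 0],
  [0, 0, -0.11, 0],
  [0, 0, -0.11, 0],
])

```text
clock: 35.4
position: [0.4172, -0.2238, 0.1371]
ee_rot: [-3.131, 0.24, 0.003]
force: [-0.6, 0.1, -0.4]
width: 0.255
gripper_force: 20.0
```

```bash
python3 - <<'E'
from h import *
go(.4529,.0917,.032,-8.75)
E
```

```text
move [-0.0126 -0.3171  0.1053] -0.0003 heading -8.77 tilt [-0.002   0.0011]
```

Call:
jog_arm([
  [-0.003, -0.08, 0, 0],
  [-0.006, -0.16, 0, 0],
  [-0.009, -0.24, 0, 0],
  [-0.0126, -0.3171, 0, 0],
  [-0.0126, -0.3171, 0, 0],
  [-0.0126, -0.3171, 0, 0],
  [-0.0126, -0.3171, 0.02, 0],
  [-0.0126, -0.3171, 0.05, 0],
  [-0.0126, -0.3171, 0.08, 0],
  [-0.0126, -0.3171, 0.1, 0],
  [-0.0126, -0.3171, 0.1065, 0],
  [-0.0126, -0.3171, 0.1065, 0],
  [-0.0126, -0.3171, 0.1065, 0],
])

```text
clock: 37.02
position: [0.4542, 0.0911, 0.0323]
ee_rot: [-3.132, 0.241, -0.001]
force: [-0.2, 0.1, -0.2]
width: 0.256
gripper_force: 20.0
```

Call:
jog_arm([
  [0, 0, 0, 0],
  [0, 0, 0, 0],
  [0, 0, 0, 0],
  [0, 0, -0.03, 0],
  [0, 0, -0.07, 0],
  [0, 0, -0.1, 0],
  [0, 0, -0.14, 0],
  [0, 0, -0.18, 0],
  [0, 0, -0.18, 0],
  [0, 0, -0.18, 0],
], hand=0.04)

```text
clock: 38.28
position: [0.4535, 0.0909, 0.2113]
ee_rot: [3.132, -0.241, -0.0]
force: [-0.8, -0.1, 0.3]
width: 0.435
gripper_force: 0.0
```

```bash
python3 look.py w3.png; python3 - <<'E'
from meas import *
im=shot('top');print('tray top');[print(*b) for b in blobs(im,.02,.036,(.33,.7),(-.38,-.12),4)]
im=shot('wrist')
print('pull');[print(*b) for b in blobs(im,.0695,.0755,(.38,.68),(-.03,.5),60)]
go(.5757,.2616,.069,-8.75)
E
```

```text
tray
[590. 124.] 420 [ 0.4759 -0.213   0.03  ] [ 475.5 -213.9] [23.1 22.2] 81.1 51
bay
[378.  65.] 91 [0.5688 0.0094 0.0343] [568.3   9.4] [ 0.7 60. ] 81.1 89
[316.  54.] 451 [0.5891 0.071  0.0322] [589.   70.8] [22.9 22.7] 38.1 217
[316.  89.] 406 [0.5565 0.0762 0.0323] [556.5  76.3] [22.1 21.8] 81.4 217
[374. 149.] 141 [0.4857 0.0224 0.0343] [481.5  23. ] [  0.8 112.5] 81.3 93
[316. 124.] 376 [0.5216 0.0813 0.0325] [521.4  81.2] [22.7 22.6] 36.3 215
[316. 156.] 347 [0.487  0.0865 0.0323] [486.7  86.6] [22.7 22.7] 72.2 210
[316. 181.] 284 [0.4603 0.0906 0.0341] [457.3  90.5] [21.6 24.7] 80.7 193
tray top
[408. 181.] 48 [ 0.6047 -0.2544  0.0286] [ 606.2 -254. ] [21.9 22.6] 89.5 56
[396. 222.] 51 [ 0.4766 -0.2163  0.0289] [ 478.2 -215.5] [21.8 21.5] 0.5 55
pull
[114.  92.] 1858 [0.5775 0.2605 0.0727] [574.8 261.8] [17.1 88.9] 81.4 88
[333. 215.] 233 [0.4291 0.0774 0.0734] [428.8  77.4] [18.9 12.5] 80.6 132
move [ 0.0953 -0.1875  0.1413] -0.0004 heading -8.77 tilt [-0.0021 -0.0005]
```

View pics/w3.png

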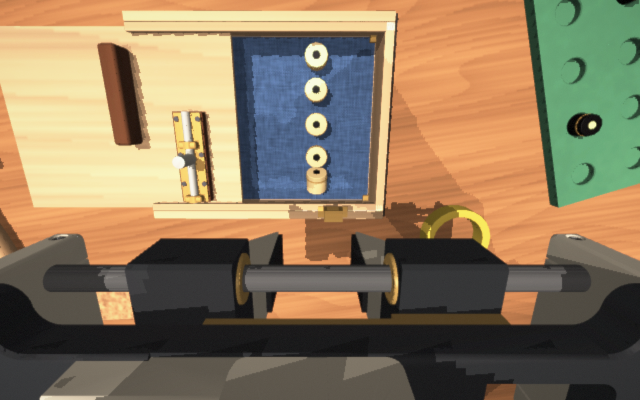

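All five knobs are in the bay, but the fifth, at (316,181), looks tipped. I'll check its pose.

```bash
python3 - <<'E'
from meas import *
im=shot('wrist');W=world(im)
for v in range(146,198,2):print(v,W[v,310:323:4].round(4).tolist())
c=im['color'][130:215,270:370];cv2.imwrite('pics/c1.png',cv2.resize(c,None,fx=6,fy=6,interpolation=cv2.INTER_CUBIC)[:,:,::-1])
E
```

```text
146 [[0.4971, 0.0919, 0.0133], [0.498, 0.0869, 0.0319], [0.4972, 0.0826, 0.0306], [0.4946, 0.0781, 0.0084]]
148 [[0.4965, 0.0916, 0.0323], [0.4958, 0.0872, 0.0324], [0.4952, 0.0829, 0.033], [0.4945, 0.0785, 0.0327]]
150 [[0.4943, 0.092, 0.0318], [0.4936, 0.0876, 0.0314], [0.4929, 0.0832, 0.0309], [0.4925, 0.0788, 0.0335]]
152 [[0.4922, 0.0923, 0.0326], [0.4916, 0.0879, 0.0329], [0.4908, 0.0835, 0.0317], [0.4902, 0.0792, 0.0323]]
154 [[0.4899, 0.0927, 0.0315], [0.4895, 0.0882, 0.0341], [0.4888, 0.0839, 0.033], [0.4881, 0.0795, 0.0327]]
156 [[0.4878, 0.093, 0.0319], [0.4873, 0.0886, 0.0334], [0.4866, 0.0842, 0.0335], [0.4858, 0.0798, 0.0323]]
158 [[0.4859, 0.0932, 0.0344], [0.485, 0.0889, 0.0327], [0.4843, 0.0845, 0.0319], [0.4835, 0.0801, 0.031]]
160 [[0.4834, 0.0937, 0.0318], [0.4829, 0.0892, 0.033], [0.4823, 0.0848, 0.0335], [0.4815, 0.0804, 0.0328]]
162 [[0.4813, 0.094, 0.0322], [0.4806, 0.0896, 0.0323], [0.4799, 0.0852, 0.032], [0.4793, 0.0808, 0.0327]]
164 [[0.479, 0.0944, 0.0321], [0.4783, 0.09, 0.0317], [0.4777, 0.0855, 0.0323], [0.4769, 0.0811, 0.0317]]
166 [[0.4732, 0.0958, 0
[... 1003 characters left out ...]
58], [0.456, 0.0888, 0.0363], [0.4546, 0.0844, 0.033]]
186 [[0.4542, 0.0983, 0.0321], [0.4539, 0.0937, 0.034], [0.4531, 0.0893, 0.0334], [0.4519, 0.0848, 0.0311]]
188 [[0.4514, 0.0988, 0.0301], [0.4515, 0.0941, 0.0334], [0.451, 0.0896, 0.0342], [0.4491, 0.0852, 0.0293]]
190 [[0.4488, 0.0993, 0.0289], [0.4487, 0.0946, 0.0314], [0.4481, 0.09, 0.0321], [0.4467, 0.0855, 0.0291]]
192 [[0.4459, 0.0998, 0.0266], [0.4463, 0.0949, 0.0313], [0.4454, 0.0904, 0.0303], [0.4435, 0.0859, 0.0254]]
194 [[0.4389, 0.1013, 0.0078], [0.4384, 0.0964, 0.0085], [0.4374, 0.0915, 0.0078], [0.4368, 0.0866, 0.0081]]
196 [[0.4365, 0.1017, 0.0081], [0.436, 0.0967, 0.009], [0.435, 0.0919, 0.0081], [0.4344, 0.087, 0.0086]]
```

View pics/c1.png

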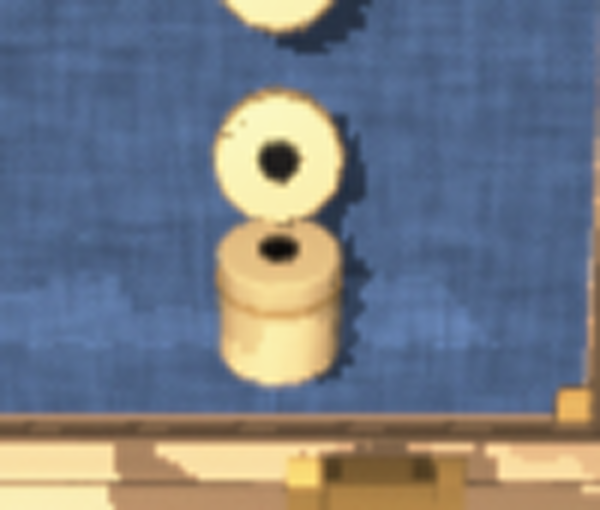

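The fifth knob is leaning about 60° against its neighbour, with its top at 40 mm against the lid underside at 42.5 mm. That is too tight to leave, so I'll regrip it, lift it clear and set it down away from its neighbour.

```bash
python3 - <<'E'
from h import *
go(.4615,.0905,.0265,-8.75)
E
```

```text
move [ 0.0085 -0.0009  0.1842] -0.0003 heading -8.77 tilt [-0.002  -0.0003]
```

Call:
jog_arm([
  [0.0085, -0.0009, 0.05, 0],
  [0.0085, -0.0009, 0.1, 0],
  [0.0085, -0.0009, 0.14, 0],
  [0.0085, -0.0009, 0.165, 0],
  [0.0085, -0.0009, 0.18, 0],
  [0.0085, -0.0009, 0.1842, 0],
  [0.0085, -0.0009, 0.1842, 0],
  [0.0085, -0.0009, 0.1842, 0],
])

```text
clock: 39.48
position: [0.4631, 0.0909, 0.0283]
ee_rot: [-3.132, 0.241, -0.002]
force: [0.0, -0.2, 0.2]
width: 0.436
gripper_force: 0.0
```

Call:
jog_arm([
  [0, 0, 0, 0],
  [0, 0, 0, 0],
  [0, 0, 0, 0],
  [0, 0, 0, 0],
], hand=0)

```text
clock: 39.98
position: [0.4626, 0.0908, 0.0276]
ee_rot: [-3.132, 0.24, -0.0]
force: [-0.3, -0.2, 1.7]
width: 0.253
gripper_force: 20.0
```

Call:
jog_arm([
  [0, 0, -0.004, 0],
  [0, 0, -0.008, 0],
  [-0.004, 0, -0.008, 0],
  [-0.009, 0, -0.008, 0],
  [-0.009, 0, -0.008, 0],
  [-0.009, 0, -0.004, 0],
  [-0.009, 0, -0.001, 0],
  [-0.009, 0, -0.001, 0],
])

```text
clock: 40.98
position: [0.4534, 0.092, 0.0282]
ee_rot: [3.132, -0.24, -0.001]
force: [0.1, 0.3, -0.3]
width: 0.258
gripper_force: 20.0
```

Call:
jog_arm([
  [0, 0, 0, 0],
  [0, 0, 0, 0],
  [0, 0, 0, 0],
  [0, 0, -0.03, 0],
  [0, 0, -0.07, 0],
  [0, 0, -0.12, 0],
  [0, 0, -0.18, 0],
  [0, 0, -0.18, 0],
  [0, 0, -0.18, 0],
  [0, 0, -0.18, 0],
], hand=0.04)

```text
clock: 42.22
position: [0.4526, 0.0918, 0.2073]
ee_rot: [3.132, -0.24, -0.004]
force: [0.6, -0.3, -0.4]
width: 0.437
gripper_force: 0.0
```

```bash
python3 look.py w4.png|grep -A9 bay; python3 - <<'E'
from meas import *
c=cv2.imread('pics/w4.png')[40:215,220:400];cv2.imwrite('pics/c2.png',cv2.resize(c,None,fx=3,fy=3,interpolation=cv2.INTER_CUBIC))
go(.5757,.2616,.069,-8.75)
E
```

```text
bay
[377. 114.] 245 [0.5214 0.0168 0.0344] [512.   18.3] [  0.9 176.2] 81.2 91
[317.  52.] 458 [0.5891 0.071  0.0323] [589.1  71.2] [23.2 22.4] 42.2 217
[316.  87.] 419 [0.5566 0.0763 0.0323] [556.6  76.4] [22.7 22.6] 36.9 217
[317. 122.] 386 [0.5217 0.0812 0.0324] [521.6  81.2] [22.4 22.3] 37.0 214
[317. 156.] 353 [0.4867 0.0864 0.0324] [486.5  86.6] [22.6 22.6] 35.2 211
[316. 182.] 212 [0.4584 0.0916 0.0317] [458.  91.] [14.7 24.1] 81.0 229
move [ 0.096  -0.1866  0.1379] -0.0003 heading -8.77 tilt [-0.0025 -0.0005]
```

View pics/c2.png

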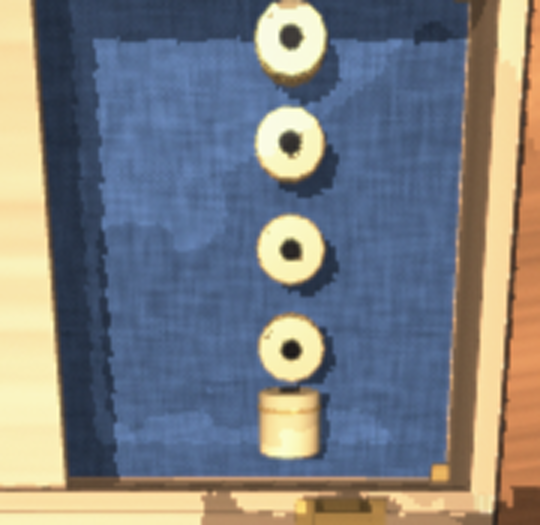

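The fifth knob now lies flat in the bay with its top at 32 mm, well below the lid. I'm closing the lid.

Call:
jog_arm([
  [0.03, -0.06, 0, 0],
  [0.06, -0.12, 0, 0],
  [0.096, -0.1866, 0, 0],
  [0.096, -0.1866, 0.03, 0],
  [0.096, -0.1866, 0.06, 0],
  [0.096, -0.1866, 0.09, 0],
  [0.096, -0.1866, 0.11, 0],
  [0.096, -0.1866, 0.125, 0],
  [0.096, -0.1866, 0.1375, 0],
  [0.096, -0.1866, 0.1375, 0],
  [0.096, -0.1866, 0.1375, 0],
])

```text
clock: 43.65
position: [0.5774, 0.2622, 0.0718]
ee_rot: [-3.132, 0.24, -0.002]
force: [-0.2, -0.1, 0.0]
width: 0.432
gripper_force: 0.0
```

Call:
jog_arm([
  [0, 0, 0, 0],
  [0, 0, 0, 0],
  [0, 0, 0, 0],
  [0, 0, 0, 0],
], hand=0, newtons=25)

```text
clock: 44.15
position: [0.577, 0.2619, 0.0713]
ee_rot: [-3.132, 0.241, -0.001]
force: [-0.5, -0.3, 2.7]
width: 0.174
gripper_force: 25.0
```

Call:
jog_arm([
  [0, 0.01, 0, 0],
  [0, 0.022, 0, 0],
  [0, 0.034, 0, 0],
  [0, 0.046, 0, 0],
  [0, 0.058, 0, 0],
  [0, 0.07, 0, 0],
  [0, 0.082, 0, 0],
  [0, 0.094, 0, 0],
  [0, 0.106, 0, 0],
  [0, 0.118, 0, 0],
  [0, 0.13, 0, 0],
  [0, 0.139, 0, 0],
  [0, 0.144, 0, 0],
  [0, 0.1465, 0, 0],
  [0, 0.1465, 0, 0],
  [0, 0.1465, 0, 0],
])

```text
clock: 46.15
position: [0.5547, 0.1185, 0.0712]
ee_rot: [-3.13, 0.239, -0.001]
force: [0.5, 7.0, 2.7]
width: 0.172
gripper_force: 25.0
```

Call:
jog_arm([
  [0, 0, 0, 0],
  [0, 0, 0, 0],
  [0, 0, 0, 0],
  [0, 0, -0.03, 0],
  [0, 0, -0.06, 0],
  [-0.03, 0, -0.12, 0],
  [-0.06, 0, -0.16, 0],
  [-0.06, 0, -0.16, 0],
  [-0.06, 0, -0.16, 0],
  [-0.06, 0, -0.16, 0],
], hand=0.04)

```text
clock: 47.4
position: [0.4951, 0.1255, 0.2297]
ee_rot: [3.131, -0.242, -0.003]
force: [0.3, -0.4, -0.3]
width: 0.44
gripper_force: 0.0
```

```bash
python3 - <<'E'
from meas import *
im=shot('wrist')
print('pull');[print(*b) for b in blobs(im,.0695,.0755,(.38,.68),(-.03,.5),60)]
print('knob');[print(*b) for b in blobs(im,.080,.095,(.38,.68),(-.03,.4),15)]
go(.4862,.0690,.087,-8.75)
E
```

```text
pull
[314. 132.] 1364 [0.5558 0.1188 0.0726] [553.1 118.9] [15.9 88.9] 81.5 76
knob
[372. 194.] 126 [0.4867 0.0694 0.089 ] [486.1  68.9] [11.2 11. ] 51.5 179
move [0.0002 0.0572 0.1427] -0.0012 heading -8.82 tilt [-0.0024 -0.0005]
```

Lid shut, with the pull back at its original position. Now I throw the bolt.

Call:
jog_arm([
  [0, 0.03, 0, 0],
  [0, 0.0572, 0, 0],
  [0, 0.0572, 0.04, 0],
  [0, 0.0572, 0.08, 0],
  [0, 0.0572, 0.11, 0],
  [0, 0.0572, 0.13, 0],
  [0, 0.0572, 0.1427, 0],
  [0, 0.0572, 0.1427, 0],
  [0, 0.0572, 0.1427, 0],
])

```text
clock: 48.58
position: [0.4869, 0.0699, 0.0888]
ee_rot: [-3.132, 0.24, -0.001]
force: [0.1, 0.4, -0.4]
width: 0.436
gripper_force: 0.0
```

Call:
jog_arm([
  [0, 0, 0, 0],
  [0, 0, 0, 0],
  [0, 0, 0, 0],
  [0, 0, 0, 0],
], hand=0, newtons=15)

```text
clock: 49.08
position: [0.4866, 0.0695, 0.0885]
ee_rot: [3.132, -0.241, 0.001]
force: [-0.6, -1.0, 2.3]
width: 0.124
gripper_force: 15.0
```

Call:
jog_arm([
  [-0.005, 0, 0, 0],
  [-0.01, 0, 0, 0],
  [-0.015, 0, 0, 0],
  [-0.02, 0, 0, 0],
  [-0.025, 0, 0, 0],
  [-0.029, 0, 0, 0],
  [-0.032, 0, 0, 0],
  [-0.032, 0, 0, 0],
  [-0.032, 0, 0, 0],
])

```text
clock: 50.2
position: [0.4567, 0.0747, 0.0886]
ee_rot: [-3.131, 0.241, -0.005]
force: [8.1, -2.5, -0.9]
width: 0.122
gripper_force: 15.0
```

The bolt hit its stop after 30 mm of travel. I'll release, rise and check.

Call:
jog_arm([
  [0, 0, 0, 0],
  [0, 0, 0, 0],
  [0, 0, 0, 0],
  [0, 0, -0.03, 0],
  [0, 0, -0.08, 0],
  [0, 0, -0.14, 0],
  [0, 0, -0.2, 0],
  [0, 0, -0.24, 0],
  [0, 0, -0.24, 0],
  [0, 0, -0.24, 0],
  [0, 0, -0.24, 0],
], hand=0.04)

```text
clock: 51.58
position: [0.4541, 0.0744, 0.3269]
ee_rot: [3.132, -0.24, -0.004]
force: [0.1, -0.4, 0.1]
width: 0.434
gripper_force: 0.0
```

```bash
python3 - <<'E'
from meas import *
im=shot('wrist','w5.png')
print('pull');[print(*b) for b in blobs(im,.0695,.0755,(.38,.68),(-.03,.5),60)]
print('knob');[print(*b) for b in blobs(im,.080,.095,(.38,.68),(-.03,.4),15)]
print('tray');[print(*b) for b in blobs(im,.0265,.034,(.33,.7),(-.38,-.12),15)]
E
```

```text
pull
[270. 104.] 861 [0.5548 0.12   0.0726] [552.7 120.6] [16.  88.6] 81.3 86
[317. 192.] 113 [0.4287 0.0781 0.0733] [428.7  77.6] [17. 12.] 81.2 205
knob
[316. 174.] 67 [0.4568 0.0748 0.0891] [456.7  74.7] [10.9 10.9] 35.0 217
tray
[539.  24.] 296 [ 0.6036 -0.2516  0.0299] [ 603.8 -252.3] [22.9 23.3] 46.6 52
[508. 125.] 224 [ 0.4759 -0.2132  0.0301] [ 475.7 -214.2] [22.7 22.5] 26.1 55
```

View pics/w5.png

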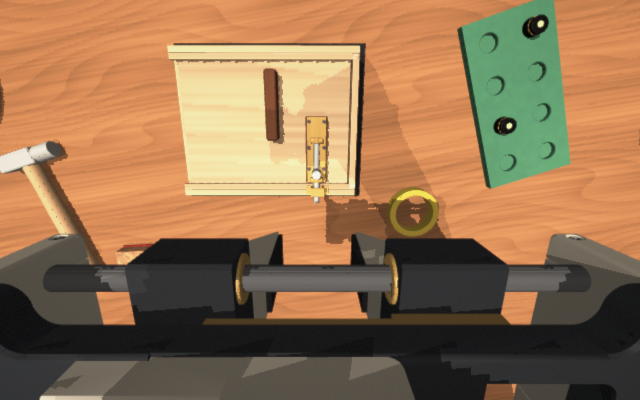

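The bolt is home through its keeper at about (317,192), and only the two dark knobs remain in the tray. The lid has crept about 1.5 mm open within the keeper's play, so I'll press it shut.

```bash
python3 - <<'E'
from h import *
go(.5535,.1195,.069,-8.75)
E
```

```text
move [ 0.0919 -0.0599  0.2578] -0.0003 heading -8.77 tilt [-0.0025 -0.0003]
```

Call:
jog_arm([
  [0.05, -0.03, 0.03, 0],
  [0.0919, -0.0599, 0.08, 0],
  [0.0919, -0.0599, 0.13, 0],
  [0.0919, -0.0599, 0.17, 0],
  [0.0919, -0.0599, 0.2, 0],
  [0.0919, -0.0599, 0.225, 0],
  [0.0919, -0.0599, 0.245, 0],
  [0.0919, -0.0599, 0.2565, 0],
  [0.0919, -0.0599, 0.2565, 0],
  [0.0919, -0.0599, 0.2565, 0],
])

```text
clock: 52.88
position: [0.5552, 0.12, 0.0724]
ee_rot: [-3.132, 0.24, -0.001]
force: [-0.4, 0.2, -0.1]
width: 0.434
gripper_force: 0.0
```

Call:
jog_arm([
  [0, 0, 0, 0],
  [0, 0, 0, 0],
  [0, 0, 0, 0],
  [0, 0, 0, 0],
], hand=0, newtons=20)

```text
clock: 53.38
position: [0.555, 0.1198, 0.0721]
ee_rot: [-3.132, 0.241, -0.001]
force: [-0.3, -1.0, 3.6]
width: 0.17
gripper_force: 20.0
```

Call:
jog_arm([
  [0, 0.001, 0, 0],
  [0, 0.002, 0, 0],
  [0, 0.0025, 0, 0],
  [0, 0.0025, 0, 0],
  [0, 0.0025, 0, 0],
])

```text
clock: 54.0
position: [0.5548, 0.1185, 0.0721]
ee_rot: [-3.131, 0.239, -0.002]
force: [0.5, 5.3, 3.1]
width: 0.17
gripper_force: 20.0
```

Firm stop again, at the same pull position as the first closing. I'll release and check.

Call:
jog_arm([
  [0, 0, 0, 0],
  [0, 0, 0, 0],
  [0, 0, 0, 0],
  [0, 0, -0.03, 0],
  [-0.02, 0.01, -0.08, 0],
  [-0.05, 0.02, -0.14, 0],
  [-0.09, 0.06, -0.2, 0],
  [-0.09, 0.06, -0.25, 0],
  [-0.09, 0.06, -0.25, 0],
  [-0.09, 0.06, -0.25, 0],
  [-0.09, 0.06, -0.25, 0],
], hand=0.04)

```text
clock: 55.38
position: [0.4559, 0.0716, 0.3202]
ee_rot: [3.132, -0.24, -0.004]
force: [0.3, -0.5, -1.3]
width: 0.435
gripper_force: 0.0
```

```bash
python3 - <<'E'
from meas import *
im=shot('wrist')
print('pull');[print(*b) for b in blobs(im,.0695,.0755,(.38,.68),(-.03,.5),60)]
print('knob');[print(*b) for b in blobs(im,.080,.095,(.38,.68),(-.03,.4),15)]
E
```

```text
pull
[269. 105.] 890 [0.5545 0.1185 0.0726] [552.4 119.1] [16.2 88.5] 81.4 86
[316. 194.] 115 [0.4293 0.0772 0.0733] [429.1  77.2] [18.2 11.4] 81.5 203
knob
[315. 177.] 72 [0.4567 0.0732 0.0892] [456.5  73.6] [10.6 10.9] 80.5 219
```

The pull is back at y 119.1 mm and the bolt knob at (456.5, 73.6), both matching the starting shut and home positions. Handing in.

```bash
python3 -c "from cell import arm;print(arm.sign_off())"
```

```text
the job is handed in; nothing more can be done
None
```

All five pale maple knobs present are in the blue bay (four standing, one lying flat), the lid is fully shut with the bolt home in its keeper, both ebony knobs are still in the tray, and the job is handed in.

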